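# Tap the sample vials shut in order

### The arm

A 7-joint arm with a two-finger parallel gripper is mounted at the origin on the work surface. World frame = base frame: x ahead of the robot, y to its left, z up, the work surface at z = 0. Lengths are in m, angles in rad, forces in N, time in s.
With the tool pointing down it reaches from about 0.4 to 0.875 m from the base axis. Payload 4.4 kg.
Tool frame: the origin (TCP) lies on the centre line of the jaws, within the pads' length; the fingertips stand 19 mm ahead of it and the grasp point (between the pads) is the TCP; z points along the fingers, y is the direction in which the jaws open and shut (so a half turn about z gives the same grasp; the last joint's range is limited). The gripper opens to 85 mm and grips with 20 to 120 N. Pads are 22 mm wide; open, the fingers measure 114 mm over their backs; the gripper's body (76 mm by 85 mm) begins 54 mm behind the grasp point. The pads swing forward as they close: fully open they stand 13 mm farther back than shut.
Start: joints at [1.267, 0.628, 0.038, 1.517, -0.027, 0.996, -0.02], TCP at [0.153, -0.632, 0.25] pointing down, gripper open.
Joint ranges: [-3.06, 3.06], [-0.37, 2.12], [-1.25, 1.32], [0.18, 2.47], [-1.1, 4.24], [0.23, 1.98], [-2.94, 2.94]. Speed limits (rad/s): [2.57, 2.57, 3.14, 3.14, 3.14, 3.14, 3.14].

### API

Orientations are given as [roll, pitch, yaw] about the fixed x, y, z axes, in that order (R = Rz(yaw) Ry(pitch) Rx(roll)).
In Python, from station import * gives the robot as it stands.
- The arm moves only by the shell command python3 -m crank 'ROWS' [FORCE]. ROWS is JSON, a list of rows, each a list of 3 entries, a list of its own where there are three numbers: the opening, from 0 (shut) to 1 (fully open), then the shift along the tool's x, y, z in cm, then the turn, a rotation vector about the tool's x, y, z in rad. In form: [[hand, [tx, ty, tz], [rx, ry, rz]], ...]. A call has exactly 10 rows; each row shifts and turns the commanded pose from where the row before left it, along the tool's axes as they then stand; what a row does not reach is not made up. A row lasts 1/8 s, in which the tool goes at most 62.5 mm and 10.7 degrees, less where a joint would pass 70% of its speed; a pose out of reach is approached as far as the arm can. A call with a gripper value outside its range is refused whole. The fingers move at their own pace and stop on an object; FORCE is the grip in N (left out, the last holds). Time passes only in rows, so rows that do not move let the fingers close, or fill a call up. It gives the time, the measured TCP pose, the force and the opening at its end, in the units of the state.
- get_state(): the state, without advancing time (a new reading comes with each control period).
- get_image(name): name is "scene" or "top"; returns a dict with "color" (420x560x3 uint8, red, green, blue), "range_z" (420x560 float32, m along the optical axis (not along the pixel's ray), 0 where there is no reading), "intrinsics" (3x3 intrinsics, pixels), "R" (3x3) and "t" (3): a world point X has camera coordinates R X + t. Camera axes: x right, y down, z forward; pixel columns grow to the right and rows downward; lengths in m; the calibration is good to about 2 mm. A picture is of the moment at which its call begins.
- hand_in(): hands the job in, once; it reports no verdict.
Trained networks look in a picture, given as the dict that the camera call returned (one of the last four; its "shot" number tells which), for a name from the list of things; names that differ only in an ending like _2 or _b are one class to them, and where a whole thing is asked for, a point or a joint stands for the part that bears it (a point fixed in the world has none). Each returns a list of dicts, best first, with "p" (0 to 1); they miss things now and then, are a little off and sometimes report something else, mostly with a low value. They report only what shows in the picture. A call takes as long as a camera call.
- look_for(picture, name): "point" ([x, y, z] in m, in the coordinates of the camera as it stood for that picture, good to about 4 mm: the middle of the surface that is visible of it).
The state is a dict: "t": time; "joints": joint angles; "qvel": joint speeds; "joint_torque": joint torques, N m; "position": TCP position; "orientation": TCP orientation; "force": force on the tool from outside, world axes, zero at the start; "ft_torque": the same for the moment, N m; "gripper_width": finger opening in m.
Only numpy, scipy, OpenCV 4.12 (cv2) and the standard library are available. Lean on these libraries where they do the work, as an engineer would, in place of code of your own. Each camera call takes 0.05 s, during which the arm holds its last target.

### The job

With a fingertip, lightly tap the raised snap caps of three sample vials in the rack down until each is fully home: the blue one first, then the yellow, then the red. Leave the green cap raised, do not lift or pull up any cap, press gently, and leave the beaker, marker and tip box where they are.

Things in the scene. Friction and masses are not known exactly. Their poses are not given: they have to be found in the camera images.
- rack: A clear acrylic vial rack on a grey base plate, fixed to the bench, 60 mm deep (its x), 270 mm long (its y), 43 mm high; origin at the centre of its underside. Four snap-cap vials stand in it in one row along its y axis, at y = -97.5, -32.5, 32.5 and 97.5 mm; which colour stands in which place changes.
- blue_vial: The glass vial with the blue cap and a blue band, 28 mm across, 60 mm tall, upright and fixed in the rack; origin at the centre of its underside, 8 mm above the bench (z up). A white collar covers the upper 10 mm of the glass; it shows while the cap is raised and is hidden when the cap is home.
- blue_cap_top (a point): Centre of the flat top of the blue cap, a disc 32 mm across and 12 mm thick. Home, its top stands 70 mm above the bench; raised, about 80 mm (77 to 83 mm at the start).
- blue_cap (a joint): How far the blue cap has been pushed down on its vial, m: between -0.003 and 0.003 at the start (raised), 0.010 fully home against its stop; negative values are pulled up. It slides straight down against a friction of about 3 N, stays where it is left, and does not spring back. A press of 5 to 10 N takes it home; more than 30 N on the cap or glass is too hard.
- yellow_vial: The glass vial with the yellow cap and a yellow band, 28 mm across, 60 mm tall, upright and fixed in the rack; origin at the centre of its underside, 8 mm above the bench (z up). A white collar covers the upper 10 mm of the glass; it shows while the cap is raised and is hidden when the cap is home.
- yellow_cap_top (a point): Centre of the flat top of the yellow cap, a disc 32 mm across and 12 mm thick. Home, its top stands 70 mm above the bench; raised, about 80 mm (77 to 83 mm at the start).
- yellow_cap (a joint): How far the yellow cap has been pushed down on its vial, m: between -0.003 and 0.003 at the start (raised), 0.010 fully home against its stop; negative values are pulled up. It slides straight down against a friction of about 3 N, stays where it is left, and does not spring back. A press of 5 to 10 N takes it home; more than 30 N on the cap or glass is too hard.
- red_vial: The glass vial with the red cap and a red band, 28 mm across, 60 mm tall, upright and fixed in the rack; origin at the centre of its underside, 8 mm above the bench (z up). A white collar covers the upper 10 mm of the glass; it shows while the cap is raised and is hidden when the cap is home.
- red_cap_top (a point): Centre of the flat top of the red cap, a disc 32 mm across and 12 mm thick. Home, its top stands 70 mm above the bench; raised, about 80 mm (77 to 83 mm at the start).
- red_cap (a joint): How far the red cap has been pushed down on its vial, m: between -0.003 and 0.003 at the start (raised), 0.010 fully home against its stop; negative values are pulled up. It slides straight down against a friction of about 3 N, stays where it is left, and does not spring back. A press of 5 to 10 N takes it home; more than 30 N on the cap or glass is too hard.
- green_vial: The glass vial with the green cap and a green band, 28 mm across, 60 mm tall, upright and fixed in the rack; origin at the centre of its underside, 8 mm above the bench (z up). A white collar covers the upper 10 mm of the glass; it shows while the cap is raised and is hidden when the cap is home.
- green_cap_top (a point): Centre of the flat top of the green cap, a disc 32 mm across and 12 mm thick. Home, its top stands 70 mm above the bench; raised, about 80 mm (77 to 83 mm at the start).
- green_cap (a joint): How far the green cap has been pushed down on its vial, m: between -0.003 and 0.003 at the start (raised), 0.010 fully home against its stop; negative values are pulled up. It slides straight down against a friction of about 3 N, stays where it is left, and does not spring back. A press of 5 to 10 N takes it home; more than 30 N on the cap or glass is too hard.
- foil_beaker: Small beaker wrapped in aluminium foil, 68 mm across, 67 mm tall, loose, standing beyond the rack (farther from the robot); origin at the centre of its underside. Leave alone.
- marker: Blue marker pen with a black cap, 140 mm long (its x), 13 mm thick, loose, lying between the rack and the robot; origin at the middle of its underside. Leave alone.
- tip_box: Orange pipette-tip box with a clear lid, 110 x 75 x 55 mm, loose, standing past the +y end of the rack; origin at the centre of its underside. Leave alone.

How it is judged:
By the outcome, as a careful person would: the job done as asked, in the order asked, and still so for the second after the job is handed in, with the robot touching nothing.
It also fails if it takes over 38 s, if anything falls off the work surface, if the arm or the gripper's body presses on something with over 40 N, if the wrist force passes 120 N, or if a joint passes its speed limit or range.

## Working session

There is one attempt and no reset: what is moved stays moved. The work goes in short steps, Python scripts to look and compute and a shell command to move; the robot and the scene stay as the last step left them, time stands still between calls to the robot, and variables do not carry over. Pictures are saved under pics/ and viewed, and the job is handed in when it is done.

```bash
mkdir -p pics; ls
cat > h.py <<'E'
from station import *
import numpy as np, cv2
def w(im,p): return im["R"].T@(np.array(p)-im["t"])
E
python3 - <<'E'
from h import *
s=get_state(); print({k:np.round(v,4) for k,v in s.items()})
for n in ["scene","top"]:
    im=get_image(n); cv2.imwrite(f"pics/{n}0.png",im["color"][:,:,::-1])
    print(n, np.round(-im["R"].T@im["t"],3))
    for o in ["blue_cap_top","yellow_cap_top","red_cap_top","green_cap_top","rack","foil_beaker","marker","tip_box"]:
        print(o,[(np.round(w(im,d["point"]),4).tolist(),round(d["p"],2)) for d in look_for(im,o)[:2]])
print(get_state()["t"])
E
```

```text
pics
{'t': np.float64(0.0), 'joints': array([ 1.2672,  0.6293,  0.0384,  1.5184, -0.027 ,  0.9963, -0.02  ]), 'qvel': array([-0.0021,  0.    , -0.0015,  0.0014, -0.0003,  0.0011,  0.0012]), 'joint_torque': array([-1.00000e-03, -5.63405e+01,  1.22630e+00, -1.93443e+01,
        1.12000e-02,  1.06000e-02,  0.00000e+00]), 'position': array([ 0.153 , -0.6311,  0.2494]), 'orientation': array([-3.1397,  0.    ,  0.2378]), 'force': array([0.2251, 0.1793, 0.3456]), 'ft_torque': array([ 0.0267,  0.0003, -0.0238]), 'gripper_width': np.float64(0.0857)}
scene [0.972 0.514 0.442]
blue_cap_top [([0.5701, -0.0363, 0.0715], 0.45)]
yellow_cap_top []
red_cap_top []
green_cap_top [([0.5742, 0.0893, 0.0835], 0.54)]
rack [([0.5811, 0.0338, 0.0349], 0.83)]
foil_beaker [([0.6774, -0.0624, 0.0497], 0.93)]
marker [([0.4798, 0.0445, 0.012], 0.62)]
tip_box [([0.567, -0.0367, 0.0707], 0.66), ([0.5711, 0.2313, 0.0581], 0.64)]
top [0.461 0.096 0.832]
blue_cap_top [([0.5689, 0.0197, 0.0771], 0.88)]
yellow_cap_top [([0.5583, -0.0469, 0.0796], 0.55)]
red_cap_top [([0.5576, -0.1071, 0.0776], 0.87)]
green_cap_top [([0.5615, 0.0821, 0.0814], 0.53)]
rack [([0.5618, -0.0136, 0.0409], 0.92), ([0.5592, -0.0455, 0.0848], 0.54)]
foil_beaker [([0.6621, -0.0818, 0.0618], 0.74)]
marker [([0.4762, 0.0275, 0.0137], 0.62)]
tip_box [([0.5474, 0.2096, 0.0572], 0.64), ([0.5558, -0.1132, 0.0794], 0.22)]
0.9
```

View pictures.

View pics/scene0.png

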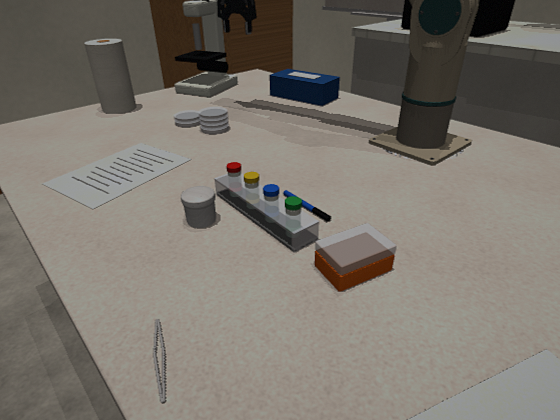

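View pics/top0.png

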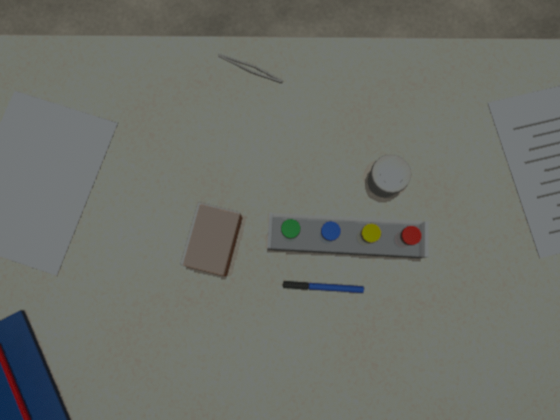

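The scene and top views agree on the order from +y to -y: green (290,229), blue (331,231), yellow (371,233), red (411,236). All four show white collars, so they are raised. I'll refine the positions by colour and depth.

```bash
cat >> h.py <<'E'
PX={"green":(290,229),"blue":(331,231),"yellow":(371,233),"red":(411,236)}
def caps(im):
    hsv=cv2.cvtColor(im["color"],cv2.COLOR_RGB2HSV); out={}
    K=im["intrinsics"]
    for c,(u,v) in PX.items():
        h0=int(hsv[v,u,0]); dh=np.abs((hsv[:,:,0].astype(int)-h0+90)%180-90)
        m=((dh<12)&(hsv[:,:,1]>110)).astype(np.uint8)
        n,l,st,ce=cv2.connectedComponentsWithStats(m)
        if l[v,u]==0: out[c]=None; continue
        mm=l==l[v,u]; vv,uu=np.nonzero(mm); z=im["range_z"][vv,uu]
        P=np.c_[(uu-K[0,2])/K[0,0]*z,(vv-K[1,2])/K[1,1]*z,z][z>0]
        W=(P-im["t"])@im["R"]
        top=W[W[:,2]>np.median(W[:,2])-.004]
        out[c]=(len(W),np.round(np.r_[(top[:,:2].max(0)+top[:,:2].min(0))/2,np.median(top[:,2])],4),np.round(np.ptp(top,0),3), np.round(top.mean(0),4))
    return out
E
python3 - <<'E'
from h import *
im=get_image("top")
for k,v in caps(im).items(): print(k,v)
np.save('/tmp/z.npy',im["range_z"])
s=get_state(); print(s["t"],s["force"])
E
```

```text
green (268, array([0.5666, 0.082 , 0.0799]), array([0.03 , 0.027, 0.007]), array([0.5662, 0.0821, 0.08  ]))
blue (286, array([0.563 , 0.0182, 0.0784]), array([0.029, 0.029, 0.007]), array([0.5634, 0.0178, 0.0783]))
yellow (299, array([ 0.5603, -0.0472,  0.0798]), array([0.03 , 0.029, 0.008]), array([ 0.5606, -0.0471,  0.0798]))
red (304, array([ 0.5584, -0.1115,  0.0781]), array([0.03 , 0.03 , 0.008]), array([ 0.558 , -0.1117,  0.0781]))
0.95 [ 0.26376653  0.72552299 -0.19035027]
```

```bash
python3 -m crank '[[0,[3.8,-3.7,0],[0,0,0]],[0,[3.8,-3.7,0],[0,0,0]],[0,[3.8,-3.7,0],[0,0,0]],[0,[3.8,-3.7,0],[0,0,0]],[0,[3.8,-3.7,0],[0,0,0]],[0,[3.8,-3.7,0],[0,0,0]],[0,[3.8,-3.7,0],[0,0,0]],[0,[3.8,-3.7,0],[0,0,0]],[0,[3.8,-3.7,0],[0,0,0]],[0,[3.8,-3.7,0],[0,0,0]]]' 20
```

```text
t: 2.2
position: [0.4363, -0.1812, 0.2507]
orientation: [3.141, -0.001, 0.238]
force: [0.6, -0.6, -0.6]
gripper_width: -0.0
```

```bash
python3 -m crank '[[0,[2.43,-2.34,1],[0,0,0]],[0,[2.43,-2.34,1],[0,0,0]],[0,[2.43,-2.34,1],[0,0,0]],[0,[2.43,-2.34,1],[0,0,0]],[0,[2.43,-2.34,2],[0,0,0]],[0,[2.43,-2.34,2],[0,0,0]],[0,[2.43,-2.34,2],[0,0,0]],[0,[0,0,2],[0,0,0]],[0,[0,0,1],[0,0,0]],[0,[0,0,0],[0,0,0]]]'
python3 - <<'E'
from h import *
s=get_state(); print(s["position"],s["force"])
for n in ["scene","top"]:
    im=get_image(n); c=im["color"][:,:,::-1]
    if n=="scene": c=cv2.resize(c[130:270,180:360],None,fx=4,fy=4,interpolation=2)
    cv2.imwrite(f"pics/{n}1.png",c)
E
```

```text
t: 3.45
position: [0.5615, 0.016, 0.1199]
orientation: [3.141, 0.001, 0.237]
force: [0.1, -0.2, -0.6]
gripper_width: 0.0002
[0.56152603 0.01599508 0.11993754] [ 0.13677429 -0.21522529 -0.55535341]
```

View pics/scene1.png

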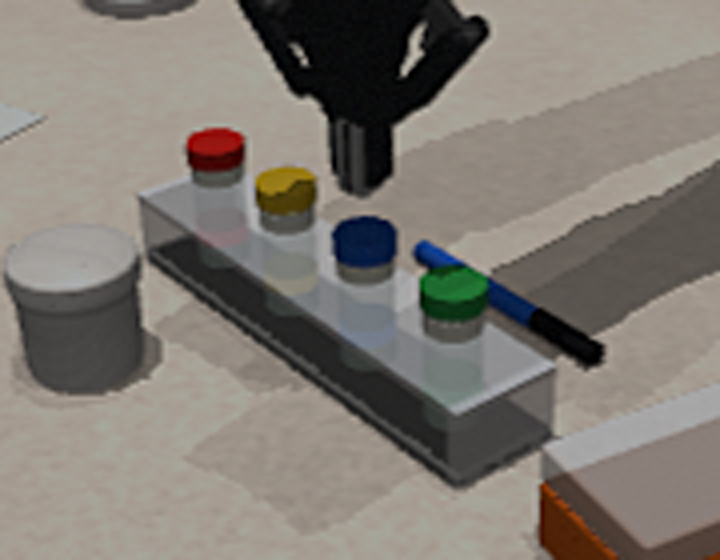

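View pics/top1.png

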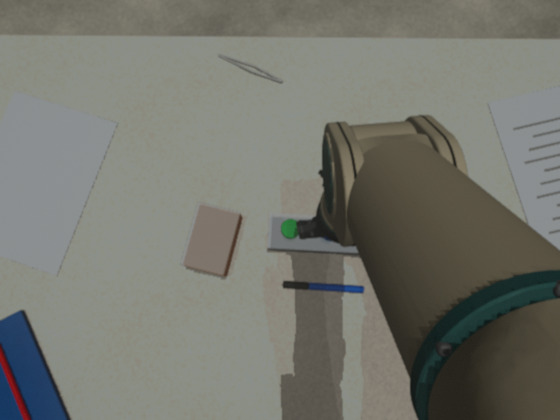

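The crop shows the shut fingertips at (362,185), directly above the blue cap at (365,240). I'll descend slowly.

```bash
python3 -m crank '[[0,[0.2,-0.16,0.8],[0,0,0]],[0,[0,0,0.8],[0,0,0]],[0,[0,0,0.2],[0,0,0]],[0,[0,0,0.2],[0,0,0]],[0,[0,0,0.2],[0,0,0]],[0,[0,0,0.2],[0,0,0]],[0,[0,0,0.2],[0,0,0]],[0,[0,0,0],[0,0,0]],[0,[0,0,0],[0,0,0]],[0,[0,0,0],[0,0,0]]]'
```

```text
t: 4.8
position: [0.5637, 0.0186, 0.0943]
orientation: [3.142, -0.0, 0.238]
force: [-0.4, 0.3, 1.2]
gripper_width: 0.0
```

```bash
python3 -m crank '[[0,[0,0,0.1],[0,0,0]],[0,[0,0,0.1],[0,0,0]],[0,[0,0,0.1],[0,0,0]],[0,[0,0,0.1],[0,0,0]],[0,[0,0,0.1],[0,0,0]],[0,[0,0,0],[0,0,0]],[0,[0,0,0],[0,0,0]],[0,[0,0,0],[0,0,0]],[0,[0,0,0],[0,0,0]],[0,[0,0,0],[0,0,0]]]'
python3 - <<'E'
from h import *
im=get_image("scene"); c=im["color"][:,:,::-1]
c=cv2.resize(c[130:270,180:360],None,fx=4,fy=4,interpolation=2)
cv2.imwrite(f"pics/scene2.png",c)
E
```

```text
t: 6.05
position: [0.5635, 0.0188, 0.0892]
orientation: [-3.141, 0.0, 0.238]
force: [0.0, -0.5, -0.3]
gripper_width: -0.0001
```

View pics/scene2.png

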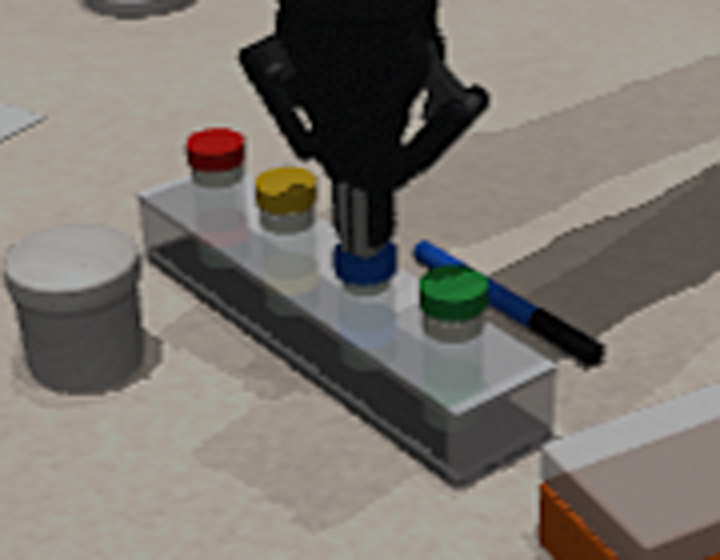

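The blue cap at (365,262) is well down, with a sliver of collar still visible. There's no reaction force from the stop yet, so I'll continue in finer steps.

```bash
python3 -m crank '[[0,[0,0,0.05],[0,0,0]],[0,[0,0,0.05],[0,0,0]],[0,[0,0,0],[0,0,0]],[0,[0,0,0],[0,0,0]],[0,[0,0,0],[0,0,0]],[0,[0,0,0],[0,0,0]],[0,[0,0,0],[0,0,0]],[0,[0,0,0],[0,0,0]],[0,[0,0,0],[0,0,0]],[0,[0,0,0],[0,0,0]]]'
```

```text
t: 7.35
position: [0.5634, 0.0188, 0.089]
orientation: [-3.141, 0.0, 0.238]
force: [-1.2, -0.3, 7.7]
gripper_width: -0.0002
```

A 1 mm command moved the tip only 0.2 mm and gave 7.7 N at tip z = 0.070, so blue is at its stop. Next I lift and go to yellow.

```bash
python3 -m crank '[[0,[0,0,-1],[0,0,0]],[0,[0,0,-2],[0,0,0]],[0,[-0.46,1.59,0],[0,0,0]],[0,[-0.46,1.59,0],[0,0,0]],[0,[-0.47,1.58,0],[0,0,0]],[0,[-0.47,1.58,0],[0,0,0]],[0,[0,0,0],[0,0,0]],[0,[0,0,0.6],[0,0,0]],[0,[0,0,0.6],[0,0,0]],[0,[0,0,0],[0,0,0]]]'
python3 - <<'E'
from h import *
im=get_image("scene"); c=im["color"][:,:,::-1]
c=cv2.resize(c[130:270,180:360],None,fx=4,fy=4,interpolation=2)
cv2.imwrite(f"pics/scene3.png",c)
print(get_state()["position"])
E
```

```text
t: 8.6
position: [0.56, -0.0465, 0.1055]
orientation: [-3.141, 0.001, 0.239]
force: [0.0, -0.2, -0.1]
gripper_width: -0.0003
[ 0.56022633 -0.04667434  0.10588204]
```

View pics/scene3.png

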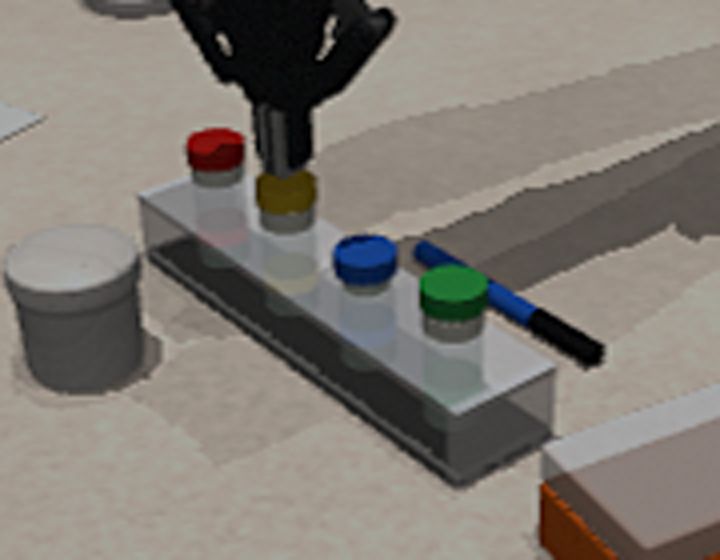

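Blue at (365,260) now sits clearly lower and the finger is over yellow. I'll press yellow.

```bash
python3 -m crank '[[0,[0,0,0.2],[0,0,0]],[0,[0,0,0.2],[0,0,0]],[0,[0,0,0.2],[0,0,0]],[0,[0,0,0.2],[0,0,0]],[0,[0,0,0.2],[0,0,0]],[0,[0,0,0.2],[0,0,0]],[0,[0,0,0.2],[0,0,0]],[0,[0,0,0.2],[0,0,0]],[0,[0,0,0],[0,0,0]],[0,[0,0,0],[0,0,0]]]'
```

```text
t: 9.9
position: [0.5603, -0.0474, 0.0901]
orientation: [-3.142, 0.0, 0.238]
force: [0.4, 0.9, 0.4]
gripper_width: -0.0002
```

```bash
python3 -m crank '[[0,[0,0,0.05],[0,0,0]],[0,[0,0,0.05],[0,0,0]],[0,[0,0,0.05],[0,0,0]],[0,[0,0,0.05],[0,0,0]],[0,[0,0,0],[0,0,0]],[0,[0,0,0],[0,0,0]],[0,[0,0,0],[0,0,0]],[0,[0,0,0],[0,0,0]],[0,[0,0,0],[0,0,0]],[0,[0,0,0],[0,0,0]]]'
```

```text
t: 11.15
position: [0.5604, -0.0474, 0.089]
orientation: [3.141, -0.0, 0.238]
force: [-2.5, 0.6, 8.1]
gripper_width: -0.0001
```

Yellow is home at 8.1 N and tip z 0.070. On to red.

```bash
python3 -m crank '[[0,[0,0,-1],[0,0,0]],[0,[0,0,-2],[0,0,0]],[0,[-0.42,1.54,0],[0,0,0]],[0,[-0.42,1.54,0],[0,0,0]],[0,[-0.43,1.55,0],[0,0,0]],[0,[-0.43,1.55,0],[0,0,0]],[0,[0,0,0],[0,0,0]],[0,[0,0,0.6],[0,0,0]],[0,[0,0,0.6],[0,0,0]],[0,[0,0,0],[0,0,0]]]'
python3 - <<'E'
from h import *
im=get_image("scene"); c=im["color"][:,:,::-1]
c=cv2.resize(c[130:270,180:360],None,fx=4,fy=4,interpolation=2)
cv2.imwrite(f"pics/scene4.png",c)
print(get_state()["position"])
E
```

```text
t: 12.4
position: [0.558, -0.1105, 0.1055]
orientation: [-3.141, 0.001, 0.239]
force: [-0.0, 0.6, 0.2]
gripper_width: 0.0002
[ 0.5583063  -0.11073232  0.10589338]
```

View pics/scene4.png

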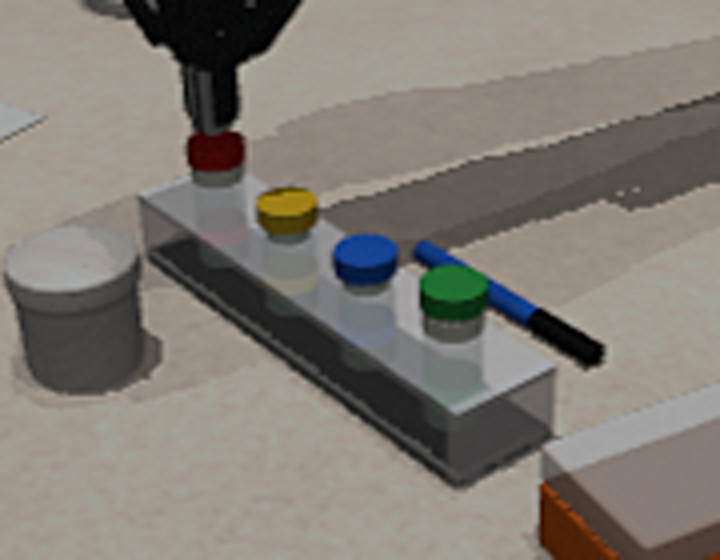

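Yellow at (287,210) is now as low as blue, and the finger at (212,130) is over red. I'll press red.

```bash
python3 -m crank '[[0,[0,0,0.2],[0,0,0]],[0,[0,0,0.2],[0,0,0]],[0,[0,0,0.2],[0,0,0]],[0,[0,0,0.2],[0,0,0]],[0,[0,0,0.2],[0,0,0]],[0,[0,0,0.2],[0,0,0]],[0,[0,0,0.2],[0,0,0]],[0,[0,0,0.2],[0,0,0]],[0,[0,0,0],[0,0,0]],[0,[0,0,0],[0,0,0]]]'
```

```text
t: 13.7
position: [0.5585, -0.1114, 0.0901]
orientation: [-3.142, 0.0, 0.238]
force: [-1.3, -0.4, -0.7]
gripper_width: -0.0002
```

```bash
python3 -m crank '[[0,[0,0,0.05],[0,0,0]],[0,[0,0,0.05],[0,0,0]],[0,[0,0,0.05],[0,0,0]],[0,[0,0,0.05],[0,0,0]],[0,[0,0,0],[0,0,0]],[0,[0,0,0],[0,0,0]],[0,[0,0,0],[0,0,0]],[0,[0,0,0],[0,0,0]],[0,[0,0,0],[0,0,0]],[0,[0,0,0],[0,0,0]]]'
```

```text
t: 14.95
position: [0.5585, -0.1114, 0.089]
orientation: [3.142, -0.0, 0.238]
force: [-1.8, 1.4, 7.5]
gripper_width: -0.0002
```

```bash
python3 -m crank '[[0,[0,0,-1],[0,0,0]],[0,[0,0,-3],[0,0,0]],[0,[0,0,-4],[0,0,0]],[0,[0,0,-4],[0,0,0]],[0,[0,0,-4],[0,0,0]],[0,[-3.5,3.5,0],[0,0,0]],[0,[-3.5,3.5,0],[0,0,0]],[0,[-3.5,3.5,0],[0,0,0]],[0,[-3.5,3.5,0],[0,0,0]],[0,[-3.5,3.5,0],[0,0,0]]]'
```

```text
t: 16.2
position: [0.4288, -0.324, 0.2487]
orientation: [3.141, -0.001, 0.238]
force: [0.9, -0.2, -0.9]
gripper_width: -0.0001
```

```bash
python3 -m crank '[[0,[-3.5,3.5,0],[0,0,0]],[0,[-3.5,3.5,0],[0,0,0]],[0,[-3.5,3.5,0],[0,0,0]],[0,[-3.5,3.5,0],[0,0,0]],[0,[-3.5,3.5,0],[0,0,0]],[0,[-3.5,3.5,0],[0,0,0]],[0,[0,0,0],[0,0,0]],[0,[0,0,0],[0,0,0]],[0,[0,0,0],[0,0,0]],[0,[0,0,0],[0,0,0]]]'
python3 - <<'E'
from h import *
im=get_image("scene"); c=im["color"][:,:,::-1]
c=cv2.resize(c[130:290,180:410],None,fx=3,fy=3,interpolation=2)
cv2.imwrite(f"pics/scene5.png",c)
im=get_image("top"); cv2.imwrite("pics/top5.png",im["color"][:,:,::-1])
try:
    for k,v in caps(im).items(): print(k,v)
except Exception as e: print(e)
for o in ["foil_beaker","marker","tip_box"]:
    print(o,[(np.round(w(im,d["point"]),4).tolist(),round(d["p"],2)) for d in look_for(im,o)[:1]])
s=get_state();print(s["t"],s["position"],s["force"])
E
```

```text
t: 17.45
position: [0.2761, -0.5753, 0.2485]
orientation: [-3.141, -0.0, 0.24]
force: [0.3, 0.3, 0.6]
gripper_width: 0.0001
green (271, array([0.5666, 0.082 , 0.0799]), array([0.03 , 0.028, 0.006]), array([0.5661, 0.0822, 0.08  ]))
blue (279, array([0.5641, 0.0172, 0.0682]), array([0.03 , 0.03 , 0.007]), array([0.5635, 0.0175, 0.0683]))
yellow (289, array([ 0.5605, -0.0473,  0.0683]), array([0.03 , 0.031, 0.007]), array([ 0.5608, -0.0472,  0.0683]))
red (291, array([ 0.5579, -0.1123,  0.0683]), array([0.03 , 0.03 , 0.007]), array([ 0.5581, -0.1118,  0.0683]))
foil_beaker [([0.662, -0.0812, 0.0635], 0.73)]
marker [([0.4734, 0.0231, 0.0121], 0.97)]
tip_box [([0.5502, 0.2123, 0.0569], 0.68)]
17.7 [ 0.27526624 -0.57603131  0.24840179] [ 0.31683449 -0.32192349 -0.52999068]
```

View pics/scene5.png

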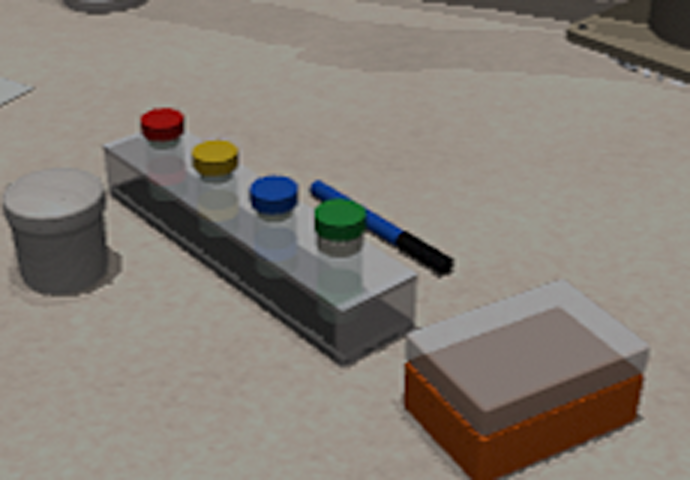

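View pics/top5.png

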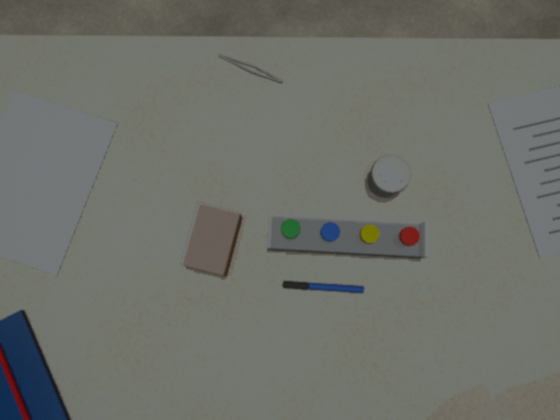

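Red (162,125), yellow (215,158) and blue (273,194) are all at the same measured height. Green (340,218) still shows its white collar, and the marker, beaker and tip box appear at the same pixels as before.

```bash
python3 -c "
from station import *
print(hand_in())"
```

```text
the job is handed in; nothing more can be done
None
```

I tapped the blue, then the yellow, then the red cap home with the shut fingertips, backed the arm clear, and handed the job in at about 17.7 s. I only checked force at the end of each move, and the highest reading there was about 8 N.

- **Caps home:** each cap stopped moving with the fingertip at 70.0 mm above the bench, at 7.5 to 8.1 N. The final depth image puts all three tops at the same height, 68.3 mm. That is 1.7 mm below the stated 70 mm, within the roughly 2 mm camera calibration, so I take all three as fully home.
- **Green cap:** unchanged at 79.9 mm, with its collar still showing.
- **Beaker, marker and tip box:** they sit at the same pixels as before in the top view. The network's position estimates before and after differ by up to about 5 mm, close to its 4 mm accuracy.

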